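# Set the spice mill past its play and stand the scoop under the spout

## Robot

A 6-joint arm with a two-finger parallel gripper is mounted at the origin on the work surface. World frame = base frame: x ahead of the robot, y to its left, z up, the work surface at z = 0. Lengths are in m, angles in degrees, forces in N, time in s.
With the tool pointing down it reaches from about 0.4 to 0.825 m from the base axis. Payload 7 kg.
Tool frame: the origin (TCP) lies between the finger pads; the fingertips stand 19 mm ahead of it and the grasp point (between the pads) is the TCP; y points along the fingers, x is the direction in which the jaws open and shut, and the axes are right-handed (so a half turn about y gives the same grasp; the last joint's range is limited). The gripper opens to 88 mm and grips with 3 to 60 N. Pads are 19 mm wide; open, the fingers measure 130 mm over their backs; the gripper's body (78 mm by 193 mm) begins 47 mm behind the grasp point.
Start: joints at [-53.852, 20.546, 0.682, 0, -70.136, -16.507], TCP at [0.227, -0.636, 0.246] pointing down, gripper open.
Joint ranges: [-176.03, 176.03], [-82.01, 121.73], [-58.28, 71.71], [-173.87, 95.51], [-174.79, -0.11], [-173.66, 173.66]. Speed limits (degrees/s): [136.94, 136.94, 172.46, 180, 180, 180].

## Interface

Orientations are given as [roll, pitch, yaw] about the fixed x, y, z axes, in that order (R = Rz(yaw) Ry(pitch) Rx(roll)).
In Python, from plant import r gives the robot as it stands. The module is installed in compiled form; this text tells all that it offers.
- The arm moves only by the tool jog_arm, never from a script. Its argument "steps" is a list of rows, each a list of 5 numbers: the closure, from 0 (fully open) to 1 (shut), then the shift along the tool's x, y, z in m, then the turn about the tool's y in degrees. In form: [[jaw, x, y, z, turn], ...]. A call has 1 to 12 rows; each row shifts and turns the commanded pose from where the row before left it, along the tool's axes as they then stand; what a row does not reach is not made up. A row lasts 1/12 s, in which the tool goes at most 41.7 mm and 7.16 degrees, less where a joint would pass 70% of its speed; a pose out of reach is approached as far as the arm can. A call with a gripper value outside its range is refused whole. The fingers move at their own pace and stop on an object; "squeeze" is the grip in N (left out, the last holds). Time passes only in rows, so rows that do not move let the fingers close. It gives the time, the measured TCP pose, the force and the opening at its end, in the units of the state.
- r.get_state(): the state, without advancing time (a new reading comes with each control period).
- r.capture(name): name is "side" or "top" or "wrist"; returns a dict with "image" (480x640x3 uint8, red, green, blue), "vfov" (degrees; the focal length in pixels is half the picture's height over the tangent of half this angle, whatever the lens; pixels are square), "cx", "cy" (the principal point, pixels), "D" ([k1, k2, p1, p2, k3] as OpenCV has them; the pictures are not rectified), "R" (3x3) and "t" (3): a world point X has camera coordinates R X + t; the wrist camera has in their place "tool_from_camera" (4x4, takes a point from camera to tool coordinates, whose origin is the TCP and whose axes are the tool frame's). Camera axes: x right, y down, z forward; pixel columns grow to the right and rows downward; lengths in m; the calibration is good to about 2 mm. A picture is of the moment at which its call begins: read the wrist's pose just before it. There is no depth.
- r.close_job(): hands the job in, once; it reports no verdict.
The state is a dict: "time_s": time; "joints": joint angles; "qd": joint speeds; "joint_torque": joint torques, N m; "tcp_pos": TCP position; "eef_rot": TCP orientation; "contact_force": force on the tool from outside, world axes, zero at the start; "moment": the same for the moment, N m; "gripper_width": finger opening in m.
Only numpy, scipy, OpenCV 4.12 (cv2) and the standard library are available. Lean on these libraries where they do the work, as an engineer would, in place of code of your own. Each camera call takes 0.05 s, during which the arm holds its last target.

## Task

Set the spice mill: its lever has play, so the pointer must always be brought up to the tab on the scale clockwise. Swing the lever anticlockwise until the pointer is at least two scale divisions past the tab, then clockwise until the pointer's tip stands level with the tab, ending on a clockwise push so that the play stays taken up. Then stand the steel scoop upright on the round rest under the mill's spout and let go, leaving everything else on the worktop where it is.

Things in the scene. Friction and masses are not known exactly. Their poses are not given: they have to be found in the camera images.
- mill: Spice mill, fixed. Origin: centre of its underside; front is -x, z up. Base plate x -130 to 135, y -150 to 150 mm, 12 thick. White tower at the back (x from 45, to z 200) with two hoppers, 292 high in all. Front, y -145 to -5, x -120 to 30: white housing, its face sloping down to the front at 30 degrees from level, with the dial. Front, y over 0: spout above the rest.
- deck_edge (a point): Middle of the lower front edge of the black deck on the tower, 200 mm above the worktop at the mill's x = 0; the deck runs the mill's full width, 15 mm thick. It overhangs the back of the dial: a vertical gripper at the lever's post meets it, so come in square to the sloping face (tool tilted about 30 degrees, leaning to the mill's front). Axes as the mill's.
- nozzle (a point): Middle of the mouth of the spout's nozzle, 24 mm across, 100 mm above the worktop, straight over the rest. It hangs from a black arm 28 mm wide that reaches 79 mm out from the tower (mill x -34 to 45, z 135 to 165 mm). Axes as the mill's.
- pivot (a point): Pivot of the dial, on the sloping face, at (-45, -75, 63) mm in the mill's frame. Axes: x up the slope to the mill's back, y as the mill's y, z square out of the face. Pointer, lever and tab turn about this z axis. Scale lines stand on the face from 61 mm from the pivot outward, on the front side, one every 0.1 rad (6 mm).
- pointer (a joint): Angle of the black pointer (rad), -1.2 to 1.2: 0 = straight down the slope, along -x of the pivot frame; grows clockwise seen looking down on the face, which carries its tip to +y. Stays where it is left (friction 0.2 N m). It starts clockwise of the tab.
- lever (a joint): Play of the lever against the pointer (rad), -0.15 to 0.15, nearly free (0.03 N m), clockwise positive. The lever's direction, pointer + lever, is measured from +x of the pivot frame (up the slope), clockwise positive, carrying the post to -y. At 0.15 it drives the pointer clockwise, at -0.15 anticlockwise. Play counts as taken up clockwise above 0.08.
- tab (a joint): Angle of the tab (rad), same zero and sense as the pointer. Stiff (0.4 N m): leave it as set.
- tab_mark (a point): Point level with the middle of the tab, 58 mm from the pivot, 4 mm above the face; x points back to the pivot, y the clockwise way along the scale, z out of the face. The tab is a small dark steel block, 6 mm wide along the scale, from 66 to 78 mm from the pivot, 7 high.
- pointer_tip (a point): Tip of the pointer, 58 mm from the pivot, 4 mm above the face. It is level with the tab when it lies within the tab's 6 mm width.
- post_top (a point): Top of the lever's post: black, round, 14 mm across, 45 long, square to the face, 50 mm from the pivot, on the side opposite the pointer. Its top stands 58 mm out from the face, its foot 13 mm, on the steel lever bar (12 mm wide).
- rest (a point): Centre of the round steel rest (68 mm across, flush with the base plate) under the spout, 12 mm above the worktop; axes as the mill's.
- scoop: Steel measuring scoop standing upright: flat-bottomed cup, 44 mm across at the foot, 50 at the rim, 40 high, wall 3 mm; origin at the centre of its underside, z up. A straight level handle 12 mm wide and 6 thick runs along -x from the rim to 121 mm from the cup's centre, its middle 36 mm above the underside. About 70 g. Held so that its handle points to the mill's front it goes under the spout.
- scoop_grip (a point): Grip point on the scoop's handle, 85 mm from the cup's centre, 36 mm above the underside.
- glass_lid: Bystander: glass pot lid, 170 mm across, lying upside down on its black knob, rim 30 mm high. Not to be moved.
- wooden_spoon: Bystander: wooden spoon, 260 mm, lying flat. Not to be moved.
- measuring_spoon: Bystander: red plastic measuring spoon with a long stem, 130 mm, lying flat (not the scoop). Not to be moved.
- jar_a: Bystander: glass spice jar, 52 mm across, 100 high. Not to be moved.
- jar_b: Bystander: glass spice jar, 44 mm across, 85 high. Not to be moved.
- mug: Bystander: white mug, 80 mm across, 90 high. Not to be moved.
Not all that is in view belongs to the job. What is shaped like the scoop but blue or green is not meant.

How it is judged:
By the outcome, as a careful person would: the job done as asked, in the order asked, and still so for the second after the job is handed in, with the robot touching nothing.
It also fails if it takes over 61 s, if anything falls off the work surface, if the arm or the gripper's body presses on something with over 40 N, if the wrist force passes 120 N, or if a joint passes its speed limit or range.

## Working session

There is one attempt and no reset: what is moved stays moved. The work goes in short steps, Python scripts to look and compute and a tool call to move; the robot and the scene stay as the last step left them, time stands still between calls to the robot, and variables do not carry over. Pictures are saved under pics/ and viewed, and the job is handed in when it is done.

Besides the shell and the picture viewer there is one more tool, called after "Emit:" as name([rows], argument=value, ...), one row to a line, values as JSON. jog_arm: Moves the arm, as the interface text tells. Its arguments: {"type":"object","properties":{"steps":{"type":"array","items":{"type":"array","items":{"type":"number"}}},"squeeze":{"type":"number"}},"required":["steps"]}

```bash
mkdir -p pics; ls; python3 - <<'E'
from plant import r
import cv2,pickle
s=r.get_state();print(s)
for n in ("side","top","wrist"):
    c=r.capture(n);pickle.dump((s,c),open(f"pics/{n}0.pkl","wb"))
    cv2.imwrite(f"pics/{n}0.png",c["image"][:,:,::-1]);print(n,{k:v for k,v in c.items() if k!="image"})
E
```

```text
pics
{'time_s': 0.0, 'joints': array([-5.38529845e+01,  2.05921004e+01,  6.31591195e-01, -1.91412302e-02,
       -7.01361685e+01, -1.65073893e+01]), 'qd': array([ 0.00267958,  0.00797256, -0.00139549,  0.17079908,  0.03853756,
       -0.02912421]), 'joint_torque': array([ 1.08488846e-04, -5.82706475e+01,  2.93060589e+01,  6.99741259e+00,
        6.76023628e-03, -2.32443081e-04]), 'tcp_pos': array([ 0.22668119, -0.63529338,  0.24460166]), 'eef_rot': array([-8.99897796e+01, -9.78059958e-02,  1.09633098e+02]), 'contact_force': array([-0.37675569,  0.62545451,  0.66236921]), 'moment': array([-0.03204361,  0.0375271 ,  0.02437219]), 'gripper_width': 0.08756977167993925}
side {'vfov': 42.00895428531584, 'cx': 306.97191704354816, 'cy': 240.2565955579346, 'D': array([-0.21343695,  0.        ,  0.        ,  0.        ,  0.        ]), 'R': array([[ 0.99319406, -0.11457834,  0.02091304],
       [-0.06733582, -0.71137285, -0.6995817 ],
       [ 0.09503388,  0.69341219, -0.71424652]]), 't': array([-0.55408985,  0.09658571,  1.59799469])}
top {'vfov': 49.74836797357863, 'cx': 311.97264748068585, 'cy': 242.48454101023276, 'D': array([-0.00922209,  0.        ,  0.        ,  0.        ,  0.        ]), 'R': array([[-0.00828526, -0.99995451, -0.00472595],
       [-0.9832063 ,  0.00900796, -0.18227513],
       [ 0.18230941,  0.00313639, -0.98323621]]), 't': array([-0.05188898,  0.53372088,  1.69886987])}
wrist {'vfov': 58.57454406467163, 'cx': 317.9998978092719, 'cy': 233.5521435986479, 'D': array([-0.03327456,  0.        ,  0.        ,  0.        ,  0.        ]), 'tool_from_camera': array([[ 9.99999015e-01,  1.21492999e-03, -7.03134578e-04,
        -3.59266066e-04],
       [ 1.01270627e-03, -2.77542655e-01,  9.60712782e-01,
        -1.38923889e-01],
       [ 9.72048934e-04, -9.60712547e-01, -2.77543612e-01,
         7.45973754e-02],
       [ 0.00000000e+00,  0.00000000e+00,  0.00000000e+00,
         1.00000000e+00]])}
```

View pics/side0.png

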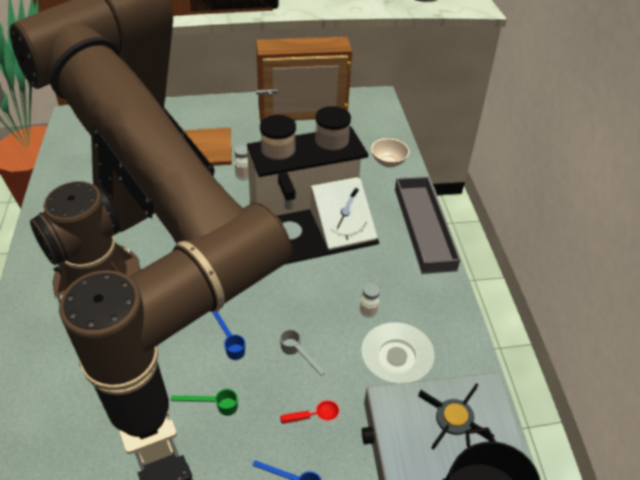

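View pics/top0.png

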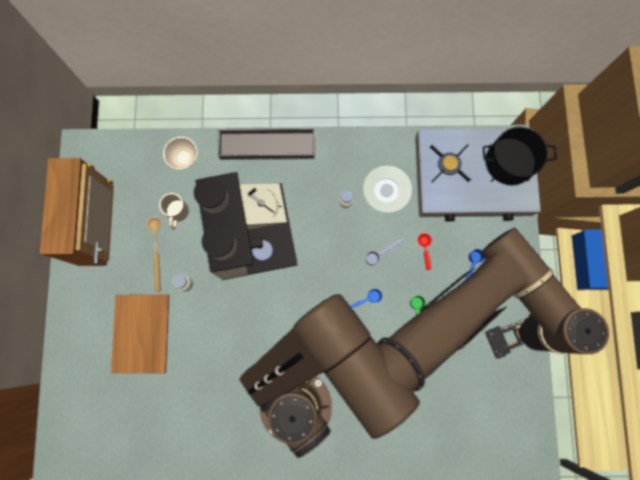

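View pics/wrist0.png

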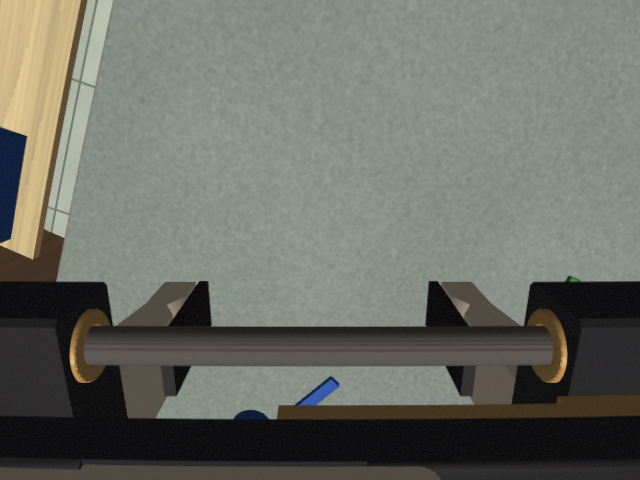

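```bash
cat > h.py <<'E'
import cv2,numpy as np,pickle
from scipy.spatial.transform import Rotation as Ro
def load(n): return pickle.load(open(f"pics/{n}.pkl","rb"))
def cam(c,s=None):
    f=240/np.tan(np.radians(c["vfov"]/2)); K=np.array([[f,0,c["cx"]],[0,f,c["cy"]],[0,0,1.]])
    if "R" in c: R,t=c["R"],c["t"]
    else:
        T=c["tool_from_camera"]; Rw=Ro.from_euler("xyz",s["eef_rot"],degrees=True).as_matrix()
        Rc=Rw@T[:3,:3]; o=Rw@T[:3,3]+s["tcp_pos"]; R=Rc.T; t=-R@o
    return K,np.array(c["D"],float),R,t
def ray(C,px):
    K,D,R,t=C
    u=cv2.undistortPoints(np.array(px,float).reshape(-1,1,2),K,D).reshape(-1,2)
    d=np.c_[u,np.ones(len(u))]@R; return -R.T@t,d/np.linalg.norm(d,axis=1,keepdims=True)
def plane(C,px,z):
    o,d=ray(C,px); return o+d*((z-o[2])/d[:,2])[:,None]
def proj(C,P):
    K,D,R,t=C; return cv2.projectPoints(np.array(P,float).reshape(-1,3),cv2.Rodrigues(R)[0],t,K,D)[0].reshape(-1,2)
def tri(C1,p1,C2,p2):
    o1,d1=ray(C1,[p1]);o2,d2=ray(C2,[p2]);d1=d1[0];d2=d2[0]
    A=np.c_[d1,-d2];s=np.linalg.lstsq(A,o2-o1,rcond=None)[0]
    a=o1+s[0]*d1;b=o2+s[1]*d2; return (a+b)/2,np.linalg.norm(a-b)
def crop(img,x0,y0,x1,y1,k,name):
    cv2.imwrite(f"pics/{name}.png",cv2.resize(img[y0:y1,x0:x1,::-1],None,fx=k,fy=k,interpolation=cv2.INTER_CUBIC))
E
python3 - <<'E'
from h import *
s,t=load("top0");s,d=load("side0")
crop(t["image"],185,165,315,285,6,"tc");crop(d["image"],225,95,395,270,4,"sc")
E
```

```text
(no output)
```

View pics/tc.png

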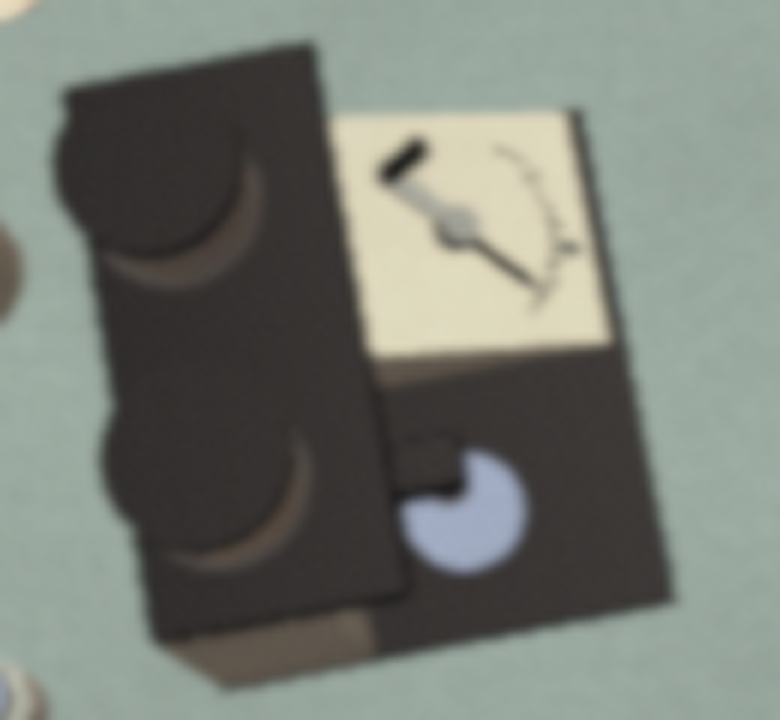

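View pics/sc.png

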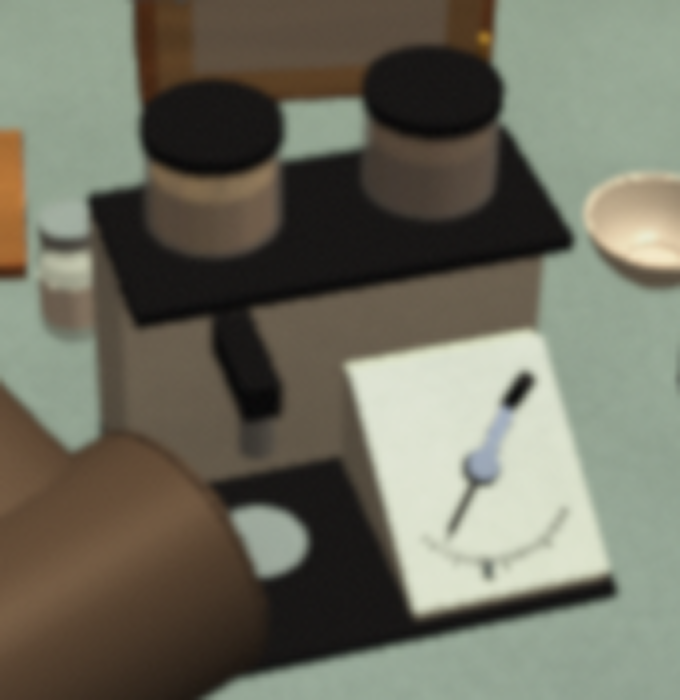

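```bash
cat >> h.py <<'E'
def unc(p,x0,y0,k): return (np.array(p,float)+.5)/k-.5+[x0,y0]
E
cat > mill.py <<'E'
from h import *
from scipy.optimize import least_squares
T=cam(load("top0")[1]);S=cam(load("side0")[1])
tp=[((-130,150,12),(675,602)),((-130,-150,12),(581,108)),((0,150,200),(409,600)),((0,-150,200),(318,45))]
sp=[((-130,-150,12),(613,580)),((0,150,200),(143,324)),((0,-150,200),(573,243))]
tq=unc([p for _,p in tp],185,165,6);sq=unc([p for _,p in sp],225,95,4)
M1=np.array([m for m,_ in tp])/1e3;M2=np.array([m for m,_ in sp])/1e3
def W(v,M):
    c,s=np.cos(v[2]),np.sin(v[2]);return np.array(M)@np.array([[c,-s,0],[s,c,0],[0,0,1]]).T+[v[0],v[1],0]
f=lambda v:np.r_[(proj(T,W(v,M1))-tq).ravel(),(proj(S,W(v,M2))-sq).ravel()]
o=least_squares(f,[.6,.2,np.pi/2],loss="soft_l1");v=o.x
if __name__=="__main__":
    print(v,np.degrees(v[2]));print(f(v).reshape(-1,2).round(2))
    np.save("mill.npy",v)
    c,s=np.cos(v[2]),np.sin(v[2])
    # inverse of points
    inv=lambda P:(np.array(P)-[v[0],v[1],0])@np.array([[c,-s,0],[s,c,0],[0,0,1]])
    print("rest top",inv(plane(T,unc([(463,512)],185,165,6),.012))*1e3)
    P,e=tri(T,unc((532,287),185,165,6),S,unc((450,534),225,95,4));print("ptip",P,e,inv(P)*1e3)
    P,e=tri(T,unc((424,147),185,165,6),S,unc((527,378),225,95,4));print("ptop",P,e,inv(P)*1e3)
    P,e=tri(T,unc((568,247),185,165,6),S,unc((487,569),225,95,4));print("tab",P,e,inv(P)*1e3)
E
python3 mill.py
```

```text
[0.58781695 0.15205419 1.74921901] 100.22286673088996
[[-0.68 -0.22]
 [-0.34 -0.71]
 [-0.26 -0.65]
 [-0.72 -0.48]
 [ 0.26  1.01]
 [-3.37  0.85]
 [-0.58  1.98]]
rest top [[-22.04597168  77.29191249  12.        ]]
ptip [0.64370099 0.07538268 0.04467709] 0.007331917330053204 [-85.37249794 -41.38940042  44.67708675]
ptop [0.69954825 0.1275379  0.13429474] 0.005052255403856812 [ -43.95688254 -105.60645985  134.29473965]
tab [0.66886847 0.05581729 0.0293146 ] 0.0031253887255873634 [-109.09394353  -62.68492729   29.3145964 ]
```

Emit:
jog_arm([
  [0,0,-0.002,0,-6.7],
  [0,0,-0.002,0,-6.7],
  [0,0,-0.002,0,-6.7],
  [0,0,0,0,-6.7],
  [0,0,0,0,-6.7],
  [0,0,0,0,-6.7],
  [0,0,0,0,-6.7],
  [0,0,0,0,-6.7],
  [0,0,0,0,-6.7],
  [0,0,0,0,-6.7],
  [0,0,0,0,-6.7],
  [0,0,0,0,-6.7],
])

```text
time_s: 1.15
tcp_pos: [0.2268, -0.6355, 0.2511]
eef_rot: [-90.0, -0.0, -169.6]
contact_force: [0.0, 0.7, 0.4]
gripper_width: 0.0876
```

```bash
cat >> h.py <<'E'
def mw(P):
    v=np.load("mill.npy");c,s=np.cos(v[2]),np.sin(v[2]);P=np.array(P,float)/1e3
    return P@np.array([[c,-s,0],[s,c,0],[0,0,1]]).T+[v[0],v[1],0]
def wm(P):
    v=np.load("mill.npy");c,s=np.cos(v[2]),np.sin(v[2])
    return 1e3*((np.array(P)-[v[0],v[1],0])@np.array([[c,-s,0],[s,c,0],[0,0,1]]))
def delta(s,P,yaw=None):
    R=Ro.from_euler("xyz",s["eef_rot"],degrees=True).as_matrix()
    print("tcp mill",wm(s["tcp_pos"]).round(1),"rot",s["eef_rot"].round(2),"t",s["time_s"])
    print("target",np.round(P,4),"tool shift mm",(R.T@(np.array(P)-s["tcp_pos"])*1e3).round(1), "turn",None if yaw is None else (s["eef_rot"][2]-yaw+180)%360-180)
E
python3 - <<'E'
from h import *
from plant import r
s=r.get_state();print(s["joints"])
delta(s,mw((-52,-92,250)),-169.78)
E
```

```text
[-5.38525908e+01  2.03775807e+01  1.16488298e+00 -9.10449542e-03
 -7.08310865e+01  6.42234262e+01]
tcp mill [-711.   495.1  251.1] rot [-9.0040e+01 -1.0000e-02 -1.6963e+02] t 1.15
target [0.6876 0.1172 0.25  ] tool shift mm [-588.7    1.5 -657.5] turn 0.1478468866431797
```

Emit:
jog_arm([
  [0,-0.0245,0,-0.0274,0],
  [0,-0.0245,0,-0.0274,0],
  [0,-0.0245,0,-0.0274,0],
  [0,-0.0245,0,-0.0274,0],
  [0,-0.0245,0,-0.0274,0],
  [0,-0.0245,0,-0.0274,0],
  [0,-0.0245,0,-0.0274,0],
  [0,-0.0245,0,-0.0274,0],
  [0,-0.0245,0,-0.0274,0],
  [0,-0.0245,0,-0.0274,0],
  [0,-0.0245,0,-0.0274,0],
  [0,-0.0245,0,-0.0274,0],
])

```text
time_s: 2.15
tcp_pos: [0.4595, -0.2589, 0.2516]
eef_rot: [-90.0, 0.0, -170.0]
contact_force: [-0.0, -1.1, -0.8]
gripper_width: 0.0876
```

```bash
cat > snap.py <<'E'
from h import *
from plant import r
import sys
cm,n=sys.argv[1:3]
s=r.get_state();c=r.capture(cm);pickle.dump((s,c),open(f"pics/{n}.pkl","wb"))
cv2.imwrite(f"pics/{n}.png",c["image"][:,:,::-1])
delta(s,mw((-52,-92,250)),-169.78)
E
python3 snap.py wrist w1
```

```text
tcp mill [-381.7  199.2  251.6] rot [-9.0000e+01  1.0000e-02 -1.6996e+02] t 2.15
target [0.6876 0.1172 0.25  ] tool shift mm [-290.2    1.7 -330.6] turn -0.178200104497364
```

View pics/w1.png

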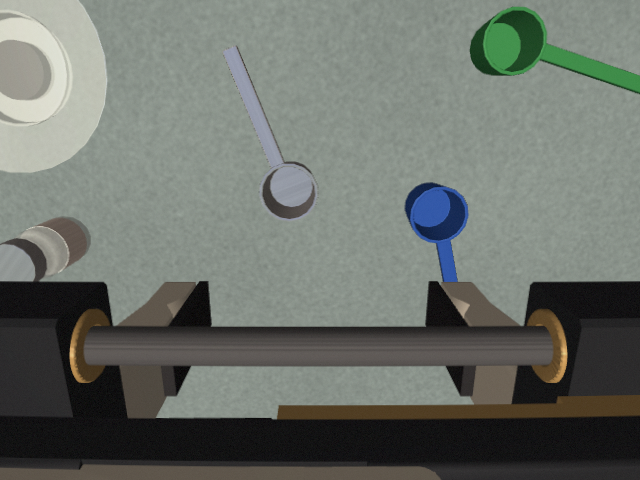

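The wrist view shows the candidates: a steel scoop with its cup at (289,190) and handle end at (232,49), a blue one at (436,212) and a green one at (508,42). The grey steel one fits the description. Next I go to the mill.

Emit:
jog_arm([
  [0,-0.0242,0,-0.0275,0],
  [0,-0.0242,0,-0.0275,0],
  [0,-0.0242,0,-0.0275,0],
  [0,-0.0242,0,-0.0275,0],
  [0,-0.0242,0,-0.0275,0],
  [0,-0.0242,0,-0.0275,0],
  [0,-0.0242,0,-0.0275,0],
  [0,-0.0242,0,-0.0275,0],
  [0,-0.0242,0,-0.0275,0],
  [0,-0.0242,0,-0.0275,0],
  [0,-0.0242,0,-0.0275,0],
  [0,-0.0242,0,-0.0275,0],
])

```text
time_s: 3.2
tcp_pos: [0.688, 0.1165, 0.2512]
eef_rot: [-90.0, -0.0, -170.0]
contact_force: [0.4, 0.1, 0.6]
gripper_width: 0.0878
```

```bash
python3 snap.py wrist w2
```

```text
tcp mill [-52.8 -92.3 251.2] rot [-9.0000e+01 -3.0000e-02 -1.6995e+02] t 3.2
target [0.6876 0.1172 0.25  ] tool shift mm [ 0.3  1.2 -0.8] turn -0.17356205643289968
```

View pics/w2.png

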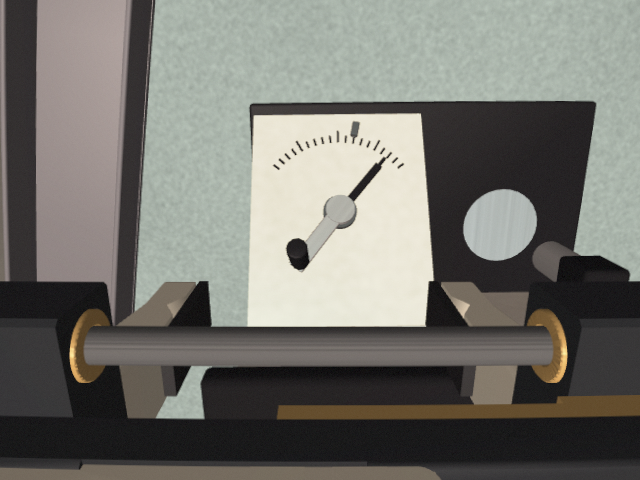

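```bash
python3 - <<'E'
from h import *
s,c=load("w2");crop(c["image"],235,90,435,280,4,"w2c")
im=c["image"].astype(int)
# rest ellipse: bluish light vs dark, in region
sub=im[180:270,455:545].sum(2)>330
m=sub.astype(np.uint8);cs,_=cv2.findContours(m,cv2.RETR_EXTERNAL,cv2.CHAIN_APPROX_NONE)
k=max(cs,key=cv2.contourArea)[:,0]+[455,180];e=cv2.fitEllipse(k.astype(np.int32));print(e)
C=cam(c,s)
print("rest",wm(plane(C,[e[0]],.012)),np.ptp(plane(C,k,.012),axis=0)*1e3)
print("corners", wm(plane(C,[(250,104.5),(595,102)],.012)))
v=np.load("mill.npy");print(v)
E
```

```text
((499.5838928222656, 224.39077758789062), (67.27520751953125, 75.9635238647461), 52.00416946411133)
rest [[-27.59356034  74.3876557   12.        ]] [67.87790762 67.79162122  0.        ]
corners [[-133.34430132 -150.11502934   12.        ]
 [-136.24830278  145.56064427   12.        ]]
[0.58781695 0.15205419 1.74921901]
```

View pics/w2c.png

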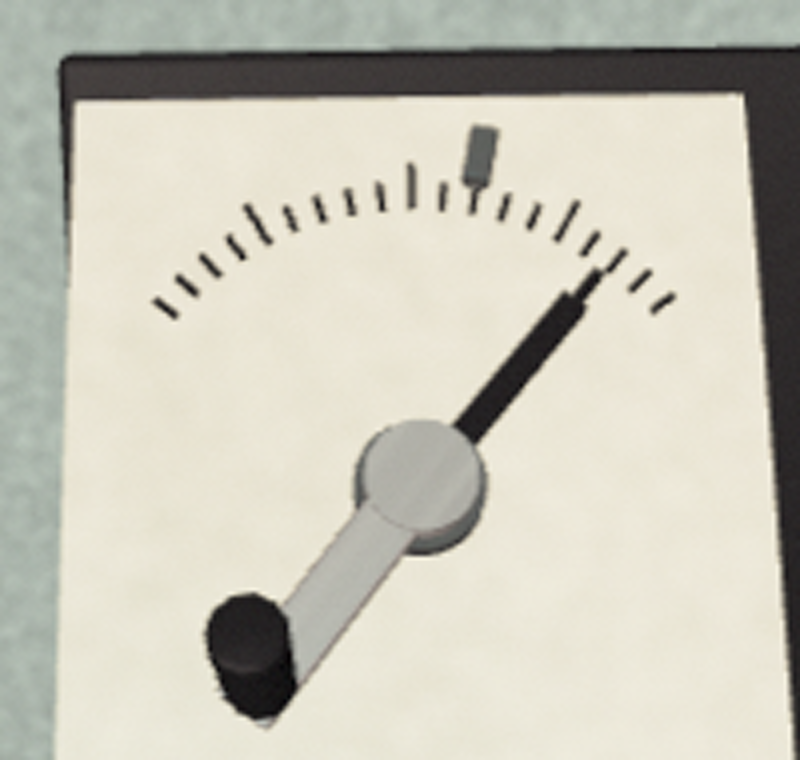

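```bash
cat >> h.py <<'E'
S30,C30=.5,np.sqrt(.75)
def face(x,y,z): # pivot frame mm -> mill mm
    return np.array([-45+C30*x-S30*z,-75+y,63+S30*x+C30*z])
def onface(C,px,h):  # pixel -> pivot frame coords on plane h out of the face
    o,d=ray(C,px);o=wm(o);d=wm(mw([0,0,0])+d)
    n=np.array([-S30,0,C30]);p0=face(0,0,h)
    P=o+d*(((p0-o)@n)/(d@n))[:,None]-np.array([-45,-75,63])
    return np.c_[P@[C30,0,S30],P[:,1]]
E
python3 - <<'E'
from h import *
from scipy.optimize import least_squares
s,c=load("w2");C=cam(c,s)
px=unc([(177,318),(268,241),(411,209),(557,240),(653,312)],235,90,4)
px=np.r_[px,[(499.6,224.4)]]
M=[face(-61*np.cos(a),61*np.sin(a),0) for a in (-.9,-.5,0,.5,.9)]
def W(v):
    c,s=np.cos(v[2]),np.sin(v[2]);P=np.array(M+[(v[3],v[4],12)])/1e3
    return P@np.array([[c,-s,0],[s,c,0],[0,0,1]]).T+[v[0],v[1],0]
v0=np.r_[np.load("mill.npy"),-24,75]
f=lambda v:(proj(C,W(v))-px).ravel()
o=least_squares(f,v0,x_scale=[.01,.01,.01,10,10]);print(o.x,np.degrees(o.x[2]));print(f(o.x).reshape(-1,2).round(2))
np.save("mill.npy",o.x[:3])
print(wm(plane(C,[(250,104.5),(595,102)],.012)))
q=onface(C,unc([(599,272)],235,90,4),4);print("ptr",q,np.arctan2(q[:,1],-q[:,0]))
q=onface(C,unc([(484,128),(477,188)],235,90,4),7);print("tab top, end",q,np.arctan2(q[:,1],-q[:,0]))
q=onface(C,unc([(250,634)],235,90,4),58);print("post",q,np.arctan2(-q[:,1],q[:,0]))
E
```

```text
[  0.58935979   0.1459413    1.7585739  -20.59408241  75.03304294] 100.75886239239782
[[ 0.15 -0.46]
 [ 0.35  0.68]
 [ 0.23 -0.12]
 [-0.25  0.14]
 [-0.48 -0.27]
 [ 0.    0.  ]]
[[-128.44930743 -148.486469     12.        ]
 [-128.58720904  147.20343303   12.        ]]
ptr [[-44.73370922  37.0155674 ]] [0.69126484]
tab top, end [[-75.28537     14.69513823]
 [-61.93511754  12.85109627]] [0.1927687  0.20458977]
post [[ 40.15433582 -29.94015227]] [0.64069643]
```

```bash
python3 - <<'E'
from h import *
s,c=load("w2");C=cam(c,s)
print(proj(C,mw([(0,-150,215),(0,-150,200),(0,0,200)])))
crop(c["image"],150,270,500,440,2,"w2d")
delta(s,mw([-46,-103,163]),100.76-270)
T=cam(load("top0")[1]);print(proj(T,mw([(0,-150,200),(0,150,200),(-130,150,12)])), unc([(318,45),(409,600),(675,602)],185,165,6))
E
```

```text
[[196.67430125 380.49205641]
 [204.59545779 362.75688421]
 [498.77245708 359.32329   ]]
tcp mill [-47.3 -91.4 251.2] rot [-9.0000e+01 -3.0000e-02 -1.6995e+02] t 3.2
target [0.6991 0.12   0.163 ] tool shift mm [-11.6  88.2  -1.5] turn -0.7135620564328917
[[238.36461752 171.20129642]
 [254.94665918 263.32754064]
 [298.5254737  263.81202187]] [[237.58333333 172.08333333]
 [252.75       264.58333333]
 [297.08333333 264.91666667]]
```

View pics/w2d.png

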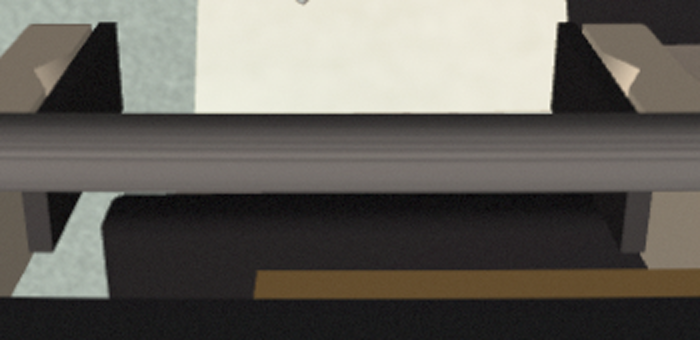

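Emit:
jog_arm([
  [0,-0.0068,0.003,0,-0.7],
  [0,-0.0068,0.013,-0.0015,0],
  [0,0,0.015,-0.001,0],
  [0,0,0.015,0,0],
  [0,0,0.015,0,0],
  [0,0,0.015,0,0],
  [0,0,0.015,0,0],
  [0,0,0.015,0,0],
  [0.4,0,0,0,0],
  [0.66,0,0,0,0],
  [0.66,0,0,0,0],
  [0.66,0,0,0,0],
], squeeze=40)

```text
time_s: 4.25
tcp_pos: [0.7009, 0.1195, 0.1468]
eef_rot: [-90.0, 0.1, -169.3]
contact_force: [-0.0, 1.4, 0.5]
gripper_width: 0.0662
```

```bash
python3 snap.py wrist w3; python3 -c "
from plant import r
s=r.get_state();print(s['contact_force'],s['gripper_width'],s['tcp_pos'])"
```

```text
tcp mill [ -46.8 -104.7  146.8] rot [-9.0010e+01  1.0000e-01 -1.6928e+02] t 4.25
target [0.6894 0.112  0.25  ] tool shift mm [  12.5 -103.2    5.2] turn 0.5032182480569531
[-0.04442729  0.20861243 -0.89676761] 0.06224588866206836 [0.70092726 0.11965437 0.14680759]
```

View pics/w3.png

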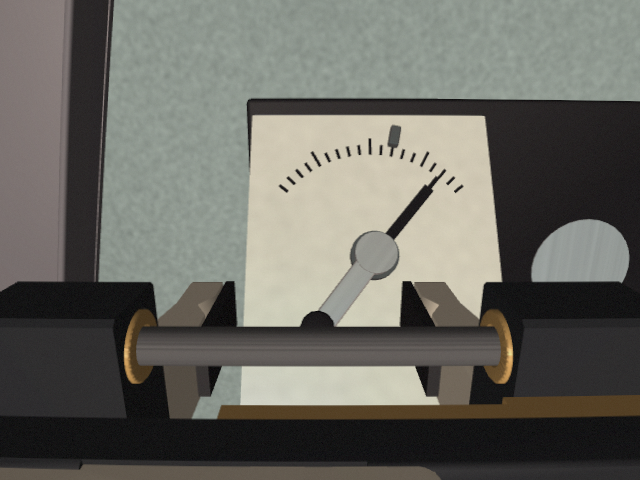

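The post at (317,325) stands between the jaws and nothing is touching. I let the jaws finish narrowing.

Emit:
jog_arm([
  [0.66,0,0,-0.001,0],
  [0.66,0,0,-0.001,0],
  [0.66,0,0,-0.001,0],
  [0.66,0,0,0,0],
  [0.66,0,0,0,0],
  [0.66,0,0,0,0],
  [0.66,0,0,0,0],
  [0.66,0,0,0,0],
])

```text
time_s: 4.97
tcp_pos: [0.6998, 0.1227, 0.1455]
eef_rot: [-90.0, -0.0, -169.3]
contact_force: [0.3, -0.3, 0.1]
gripper_width: 0.03
```

Emit:
jog_arm([
  [0.66,0.004,0,0,0],
  [0.66,0.004,0,0,0],
  [0.66,0.004,0,0,0],
  [0.66,0.004,0,0,0],
  [0.66,0.004,0,-0.0005,0],
  [0.66,0.004,0,-0.0005,0],
  [0.66,0.004,0,-0.0005,0],
  [0.66,0.004,0,0,0],
])

```text
time_s: 5.63
tcp_pos: [0.6705, 0.1199, 0.1478]
eef_rot: [-90.1, 0.4, -169.2]
contact_force: [5.7, 2.9, 3.0]
gripper_width: 0.0298
```

```bash
python3 snap.py wrist w4
```

```text
tcp mill [-40.7 -74.9 147.8] rot [ -90.08    0.43 -169.19] t 5.6333
target [0.6894 0.112  0.25  ] tool shift mm [ -17.9 -102.    11.2] turn 0.5909634828846038
```

View pics/w4.png

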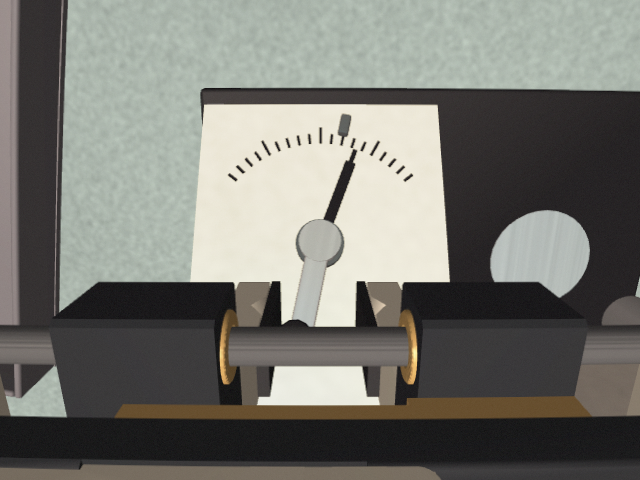

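Emit:
jog_arm([
  [0.66,0.004,0,0.0005,0],
  [0.66,0.004,0,0.0005,0],
  [0.66,0.004,0,0.0005,0],
  [0.66,0.004,0,0,0],
  [0.66,0.004,0,0,0],
  [0.66,0.002,0,0,0],
  [0.66,0,0,0,0],
])

```text
time_s: 6.27
tcp_pos: [0.6472, 0.1118, 0.1462]
eef_rot: [-89.9, 0.1, -169.3]
contact_force: [5.0, -2.4, -0.5]
gripper_width: 0.0296
```

```bash
python3 snap.py wrist w5
```

```text
tcp mill [-44.4 -50.4 146.2] rot [-8.9950e+01  1.0000e-01 -1.6927e+02] t 6.2667
target [0.6894 0.112  0.25  ] tool shift mm [ -41.7 -103.7    7.7] turn 0.5097598482859382
```

View pics/w5.png

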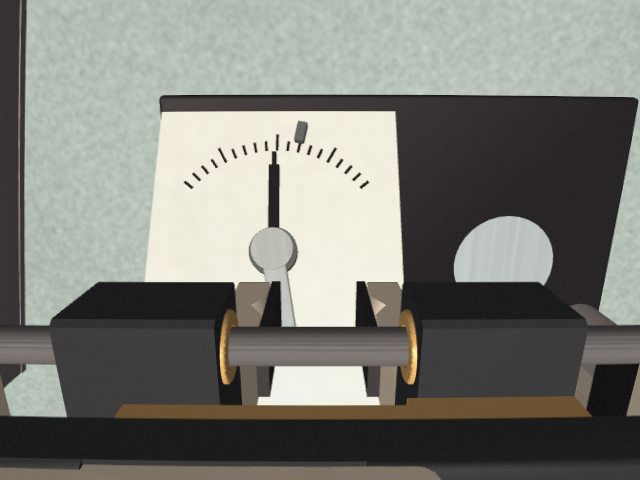

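Emit:
jog_arm([
  [0.66,0.003,0,-0.0005,0],
  [0.66,0.003,0,-0.0005,0],
  [0.66,0.002,0,-0.0005,0],
  [0.66,0,0,0,0],
])

```text
time_s: 6.65
tcp_pos: [0.6395, 0.1106, 0.1457]
eef_rot: [-89.9, 0.1, -169.3]
contact_force: [10.5, -7.9, -5.5]
gripper_width: 0.0297
```

```bash
python3 snap.py wrist w6; python3 -c "
from h import *
crop(load('w6')[1]['image'],100,90,420,310,2.5,'w6c')"
```

```text
tcp mill [-44.1 -42.7 145.7] rot [-8.985e+01  7.000e-02 -1.693e+02] t 6.65
target [0.6894 0.112  0.25  ] tool shift mm [ -49.5 -104.3    8.1] turn 0.48193825809187274
```

View pics/w6c.png

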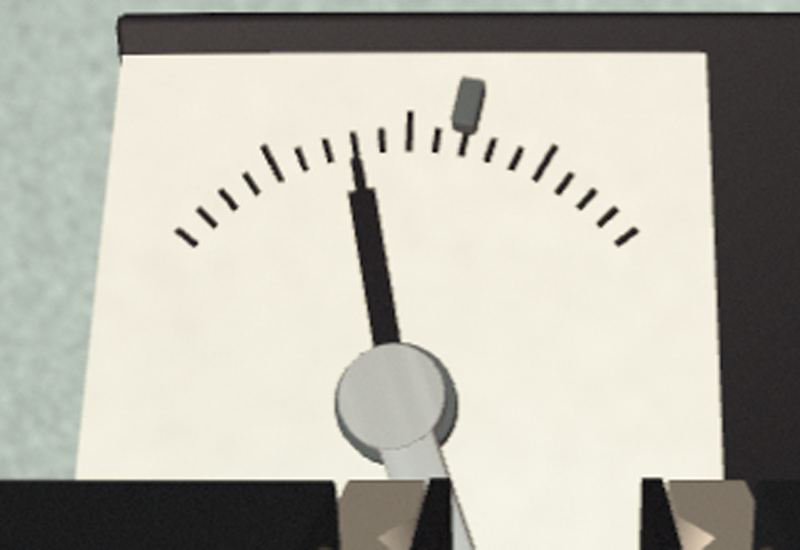

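Emit:
jog_arm([
  [0.66,-0.004,0,0,0],
  [0.66,-0.004,0,0,0],
  [0.66,-0.004,0,-0.0005,0],
  [0.66,-0.004,0,-0.0005,0],
  [0.66,-0.004,0,0,0],
  [0.66,-0.004,0,0,0],
  [0.66,-0.004,0,0,0],
  [0.66,-0.004,0,0,0],
  [0.66,-0.004,0,0,0],
  [0.66,-0.004,0,0,0],
  [0.66,0,0,0,0],
])

```text
time_s: 7.62
tcp_pos: [0.6776, 0.1212, 0.1451]
eef_rot: [-90.0, -0.1, -169.3]
contact_force: [-2.4, 0.5, 1.4]
gripper_width: 0.0298
```

```bash
python3 snap.py wrist w7; python3 -c "
from h import *
crop(load('w7')[1]['image'],160,80,480,400,1.8,'w7c')"
```

```text
tcp mill [-40.8 -82.  145.1] rot [-8.9990e+01 -1.0000e-01 -1.6925e+02] t 7.6167
target [0.6894 0.112  0.25  ] tool shift mm [  -9.8 -104.9   11.2] turn 0.5259992411859571
```

View pics/w7c.png

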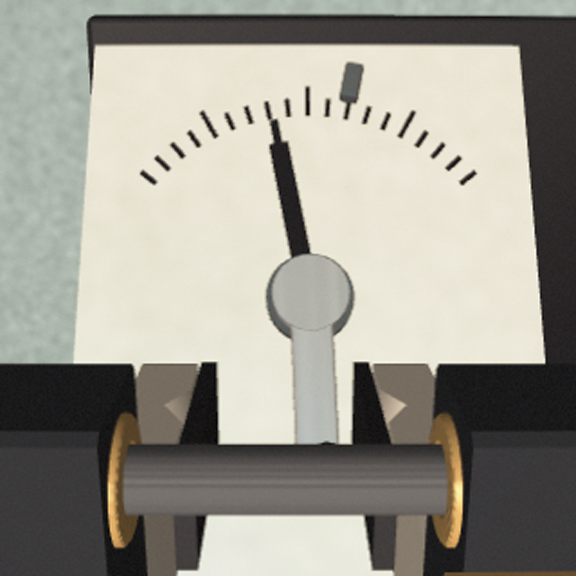

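Emit:
jog_arm([
  [0.66,-0.003,0,0,0],
  [0.66,-0.003,0,0,0],
  [0.66,-0.003,0,0.0005,0],
  [0.66,-0.003,0,0.0005,0],
  [0.66,-0.002,0,0,0],
  [0.66,0,0,0,0],
])

```text
time_s: 8.17
tcp_pos: [0.6917, 0.1226, 0.1451]
eef_rot: [-90.0, -0.0, -169.3]
contact_force: [-3.7, -0.1, 0.4]
gripper_width: 0.0299
```

```bash
python3 snap.py wrist w8; python3 -c "
from h import *
crop(load('w8')[1]['image'],200,80,520,340,2.4,'w8c')"
```

```text
tcp mill [-42.1 -96.2 145.1] rot [-8.9990e+01 -5.0000e-02 -1.6927e+02] t 8.1667
target [0.6894 0.112  0.25  ] tool shift mm [   4.3 -104.9   10. ] turn 0.5096601795376046
```

View pics/w8c.png

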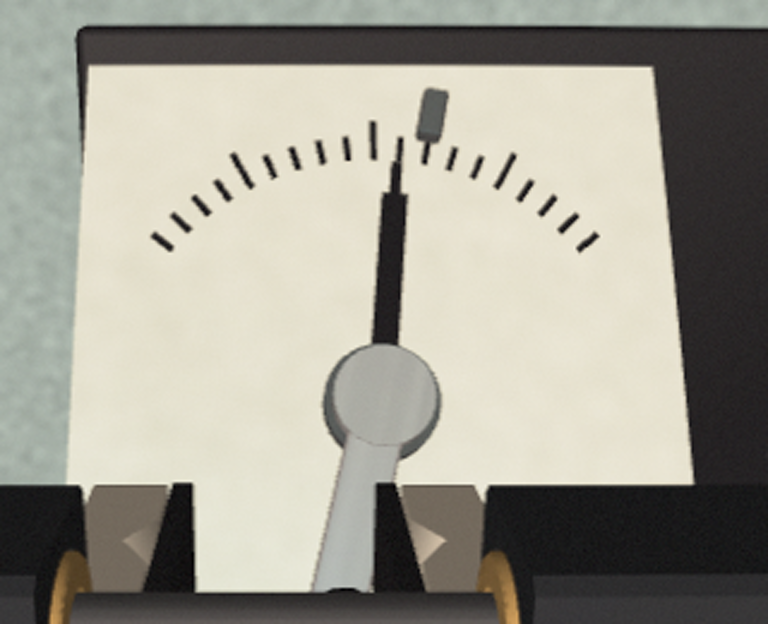

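```bash
python3 - <<'E'
from h import *
s,c=load("w8");C=cam(c,s)
k=lambda p:unc(p,200,80,2.4)
for n,p,h in (("tip",[(397,163)],4),("tab",[(431,115)],7),("tabtop",[(436,90)],7),("marks .0 .1 .2",[(374,158),(399,160),(427,163)],0)):
    q=onface(C,k(p),h);print(n,q.round(1),np.arctan2(q[:,1],-q[:,0]).round(3))
E
```

```text
tip [[-57.9   5.3]] [0.091]
tab [[-68.8  13.3]] [0.191]
tabtop [[-75.4  14.7]] [0.193]
marks .0 .1 .2 [[-61.1   0.2]
 [-60.6   6.3]
 [-59.8  13. ]] [0.004 0.103 0.214]
```

Emit:
jog_arm([
  [0.66,-0.0025,0,0,0],
  [0.66,-0.0025,0,0,0],
  [0.66,0,0,0,0],
  [0.66,0,0,0,0],
])

```text
time_s: 8.55
tcp_pos: [0.6961, 0.1233, 0.145]
eef_rot: [-90.0, -0.1, -169.3]
contact_force: [-4.8, -2.8, -2.7]
gripper_width: 0.03
```

```bash
python3 snap.py wrist w9; python3 -c "
from h import *
crop(load('w9')[1]['image'],200,80,520,340,2.4,'w9c')"
```

```text
tcp mill [ -42.2 -100.7  145. ] rot [-8.9980e+01 -7.0000e-02 -1.6927e+02] t 8.55
target [0.6894 0.112  0.25  ] tool shift mm [   8.8 -105.     9.9] turn 0.5054796370396843
```

View pics/w9c.png

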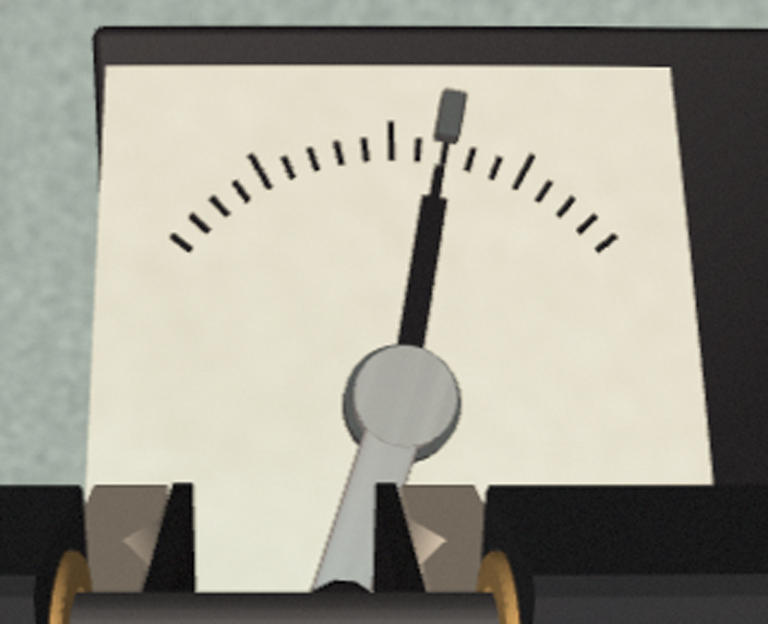

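```bash
python3 - <<'E'
from h import *
s,c=load("w9");C=cam(c,s)
k=lambda p:unc(p,200,80,2.4)
for n,p,h in (("tip",[(439,168)],4),("tab",[(450,117)],7)):
    q=onface(C,k(p),h);print(n,q.round(1),np.arctan2(q[:,1],-q[:,0]).round(3))
E
```

```text
tip [[-56.8  10.7]] [0.187]
tab [[-68.5  13.4]] [0.193]
```

Emit:
jog_arm([
  [0.66,0.003,0,0,0],
  [0.66,0.004,0,0.001,0],
  [0.66,0,0,0.001,0],
  [0.66,0,-0.01,0,0],
  [0.66,0,-0.02,0,0],
  [0.6,0,-0.025,0,0],
  [0.4,0,-0.025,0,0],
  [0.2,0,-0.025,0,0],
  [0.2,0,0,0,0],
])

```text
time_s: 9.35
tcp_pos: [0.6931, 0.1209, 0.2587]
eef_rot: [-90.0, 0.6, -169.2]
contact_force: [0.6, 0.6, 1.9]
gripper_width: 0.0497
```

```bash
python3 snap.py wrist w10; python3 -c "
from h import *
crop(load('w10')[1]['image'],220,80,440,290,2.8,'w10c')"
```

```text
tcp mill [-44.  -97.2 258.7] rot [ -90.03    0.65 -169.21] t 9.35
target [0.6894 0.112  0.25  ] tool shift mm [5.3 8.6 8. ] turn 0.5697166367158388
```

View pics/w10c.png

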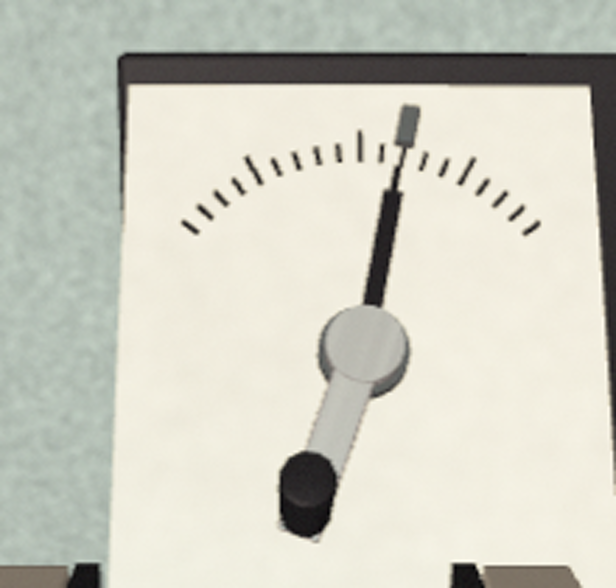

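```bash
python3 - <<'E'
from h import *
s,c=load("w10");C=cam(c,s)
k=lambda p:unc(p,220,80,2.8)
for n,p,h in (("tip",[(398,168)],4),("tab",[(407,126)],7),("post",[(307,478)],58)):
    q=onface(C,k(p),h);print(n,q.round(1),np.arctan2(q[:,1],-q[:,0]).round(3),np.arctan2(-q[:,1],q[:,0]).round(3))
s,c=load("w1");C=cam(c,s);im=c["image"]
crop(im,190,20,360,240,2.7,"scw")
cup=plane(C,[(289.5,190)],.040);h=plane(C,[(232,49)],.039);print(cup,h,np.linalg.norm(cup-h))
m=plane(C,[(293,186)],.003);print("floor",m)
E
```

```text
tip [[-56.8  10.9]] [0.189] [-2.952]
tab [[-68.8  13.5]] [0.193] [-2.948]
post [[ 47.5 -16.7]] [-2.804] [0.338]
[[ 0.48525743 -0.2664058   0.04      ]] [[ 0.54599575 -0.36652386  0.039     ]] 0.11710580818213902
floor [[ 0.48399484 -0.26360015  0.003     ]]
```

View pics/scw.png

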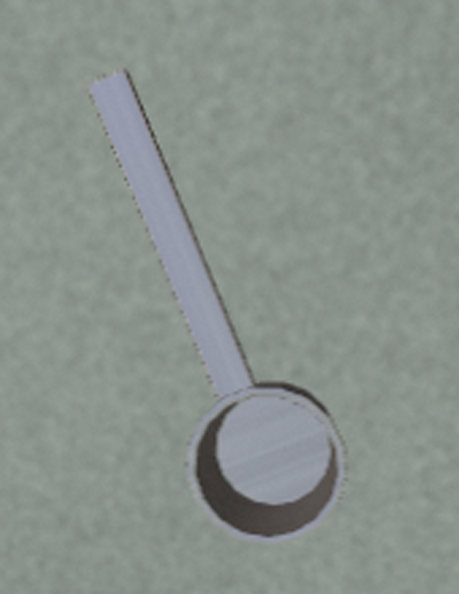

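```bash
python3 - <<'E'
from h import *
from plant import r
s,c=load("w1");C=cam(c,s)
p=unc([(266,463),(107,80),(166,240)],190,20,2.7)
cup=plane(C,p[:1],.040)[0];h=plane(C,p[1:],.039);print(cup,h,np.linalg.norm(cup[:2]-h[0,:2]))
d=(h[0]-cup)[:2];a=np.degrees(np.arctan2(d[1],d[0]));print("dir",a);d/=np.linalg.norm(d)
g=np.r_[h[0,:2]-d*.036,.036];print("grip",g,cup[:2]+d*.085)
s=r.get_state();g2=g.copy();g2[2]=.2;delta(s,g2,a-90);print(s["joints"])
E
```

```text
[ 0.48616188 -0.26525103  0.04      ] [[ 0.54799956 -0.36594948  0.039     ]
 [ 0.52548667 -0.32533496  0.039     ]] 0.11816969672570951
dir -58.44642775903442
grip [ 0.52916092 -0.33527204  0.036     ] [ 0.530642   -0.33768389]
tcp mill [-43.8 -96.4 256. ] rot [ -90.06    0.5  -169.23] t 9.4
target [ 0.5292 -0.3353  0.2   ] tool shift mm [245.9  53.4 417.8] turn -20.786605537563503
[ 25.78923679  22.54531107   5.01147114   0.07857089 -71.97326226
 -15.04602294]
```

Emit:
jog_arm([
  [0.2,0.018,0,0.0348,0],
  [0.2,0.0205,0,0.0348,0],
  [0.2,0.0205,0,0.0348,0],
  [0.2,0.0205,0,0.0348,0],
  [0.2,0.0205,0,0.0348,0],
  [0.2,0.0205,0,0.0348,0],
  [0.2,0.0205,0,0.0348,0],
  [0.3,0.0205,0,0.0348,0],
  [0.3,0.0205,0,0.0348,0],
  [0.4,0.0205,0,0.0348,0],
  [0.4,0.0205,0,0.0348,0],
  [0.4,0.0205,0,0.0348,0],
])

```text
time_s: 10.4
tcp_pos: [0.5279, -0.337, 0.2512]
eef_rot: [-90.0, 0.1, -169.2]
contact_force: [1.1, -0.2, 0.0]
gripper_width: 0.0533
```

Emit:
jog_arm([
  [0.4,0,0,0,-5.2],
  [0.4,0,0,0,-5.2],
  [0.4,0,0,0,-5.2],
  [0.4,0,0,0,-5.2],
  [0.4,0,0,0,0],
])

```text
time_s: 10.82
tcp_pos: [0.5287, -0.3356, 0.2509]
eef_rot: [-90.0, 0.0, -148.2]
contact_force: [0.1, -0.3, 0.3]
gripper_width: 0.0531
```

```bash
python3 snap.py wrist w11; python3 - <<'E'
from h import *
s,_=load("w11");delta(s,[.5295,-.336,.16],-148.45)
E
```

```text
tcp mill [-461.7  149.5  250.9] rot [-8.9970e+01  3.0000e-02 -1.4825e+02] t 10.8167
target [0.6894 0.112  0.25  ] tool shift mm [-372.2    0.8 -296.1] turn 21.530046067066934
tcp mill [-461.7  149.5  250.9] rot [-8.9970e+01  3.0000e-02 -1.4825e+02] t 10.8167
target [ 0.5295 -0.336   0.16  ] tool shift mm [-0.4 90.9  0.7] turn 0.2000460670669213
```

View pics/w11.png

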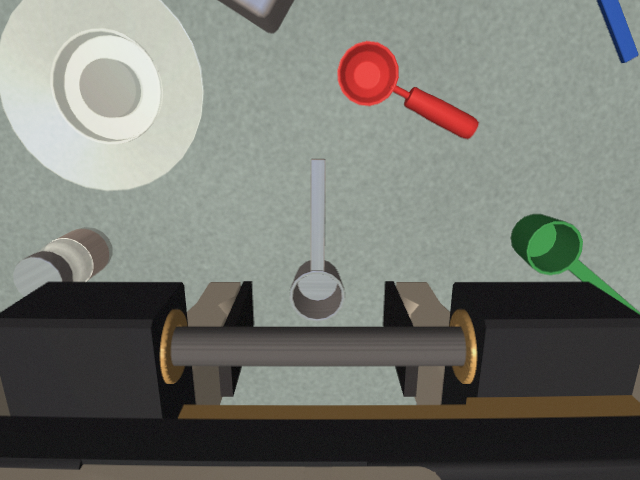

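The steel scoop, the confirmed target, now lies square to the tool, with its handle end at (318,159) and rim at (317,290). The red spoon at (368,73) and the green cup at (546,245) stay clear.

```bash
python3 - <<'E'
from h import *
s,c=load("w11");C=cam(c,s)
crop(c["image"],260,140,380,330,3,"w11c")
cup=plane(C,[(317,290)],.04)[0];e=plane(C,[(318.3,159)],.039)[0];print(cup,e,np.linalg.norm(cup-e))
d=(cup-e);d/=np.linalg.norm(d);print(np.degrees(np.arctan2(-d[1],-d[0])));g=e+d*.036;g[2]=.036;delta(s,g)
E
```

```text
[ 0.48898826 -0.26948214  0.04      ] [ 0.54849224 -0.36757086  0.039     ] 0.11473065440805785
-58.75756417742718
tcp mill [-461.7  149.5  250.9] rot [-8.9970e+01  3.0000e-02 -1.4825e+02] t 10.8167
target [ 0.5298 -0.3368  0.036 ] tool shift mm [-2.000e-01  2.149e+02  1.500e+00] turn None
```

View pics/w11c.png

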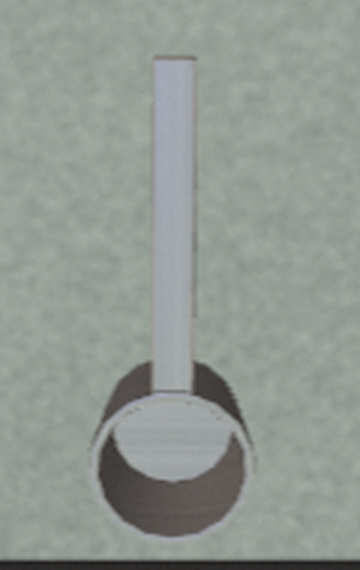

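Emit:
jog_arm([
  [0.4,0,0.025,0.001,0.3],
  [0.4,0,0.028,0,0],
  [0.4,0,0.028,0,0],
  [0.4,0,0.028,0,0],
  [0.4,0,0.028,0,0],
  [0.4,0,0.028,0,0],
  [0.4,0,0.02,0,0],
  [0.4,0,0.015,0,0],
  [0.4,0,0.01,0,0],
  [0.4,0,0.003,0,0],
  [0.4,0,0,0,0],
])

```text
time_s: 11.78
tcp_pos: [0.5291, -0.3361, 0.0371]
eef_rot: [-90.0, -0.0, -148.8]
contact_force: [-0.4, -1.3, -0.3]
gripper_width: 0.0525
```

```bash
python3 snap.py wrist w12
```

```text
tcp mill [-462.3  149.2   37.1] rot [-9.0030e+01 -4.0000e-02 -1.4883e+02] t 11.7833
target [0.6894 0.112  0.25  ] tool shift mm [-369.  -212.9 -300.5] turn 20.95375884441512
```

View pics/w12.png

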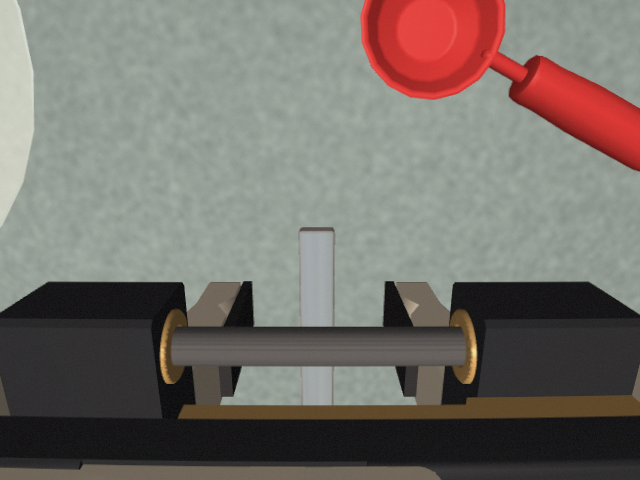

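The handle is centred between the jaws (x about 317), so I close.

Emit:
jog_arm([
  [0.7,0,0.001,0,0],
  [0.9,0,0,0,0],
  [1,0,0,0,0],
  [1,0,0,0,0],
  [1,0,0,0,0],
  [1,0,0,0,0],
  [1,0,0,0,0],
  [1,0,0,0,0],
  [1,0,0,0,0],
  [1,0,0,0,0],
  [1,0,0,0,0],
  [1,0,0,0,0],
], squeeze=40)

```text
time_s: 12.83
tcp_pos: [0.5293, -0.3362, 0.0366]
eef_rot: [-90.0, 0.0, -148.8]
contact_force: [1.1, 0.6, -0.0]
gripper_width: 0.0113
```

Emit:
jog_arm([
  [1,0,0,0,0],
  [1,0,-0.004,0,0],
  [1,0,-0.01,0,0],
  [1,0,-0.015,0,0],
  [1,0,-0.02,0,0],
  [1,0,-0.02,0,0],
  [1,0,-0.01,0,0],
  [1,0,0,0,0],
])

```text
time_s: 13.5
tcp_pos: [0.5307, -0.3367, 0.1189]
eef_rot: [-89.8, 0.2, -148.7]
contact_force: [0.6, 0.2, -0.4]
gripper_width: 0.0113
```

```bash
python3 snap.py wrist w13; python3 snap.py side s13;  python3 - <<'E'
from h import *
s,c=load("s13");crop(c["image"],200,250,450,450,3,"s13c")
E
```

```text
tcp mill [-463.2  147.7  118.9] rot [ -89.77    0.18 -148.74] t 13.5
target [0.6894 0.112  0.25  ] tool shift mm [-369.  -131.1 -300.7] turn 21.04331537198948
tcp mill [-462.6  148.5  117.1] rot [-8.9880e+01  1.2000e-01 -1.4876e+02] t 13.55
target [0.6894 0.112  0.25  ] tool shift mm [-369.2 -132.8 -300.3] turn 21.02148613436978
```

View pics/w13.png

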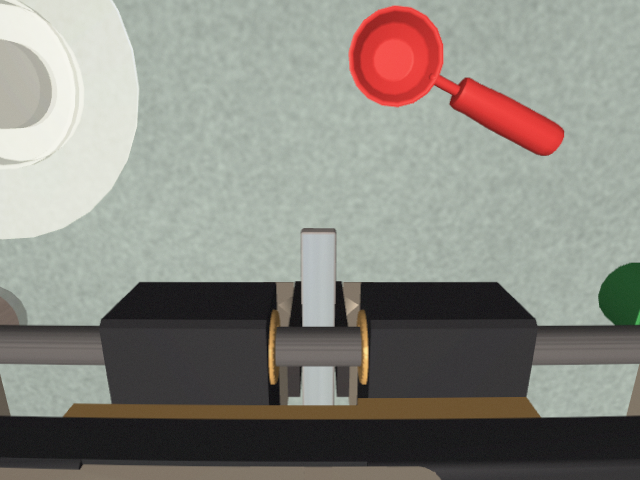

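View pics/s13c.png

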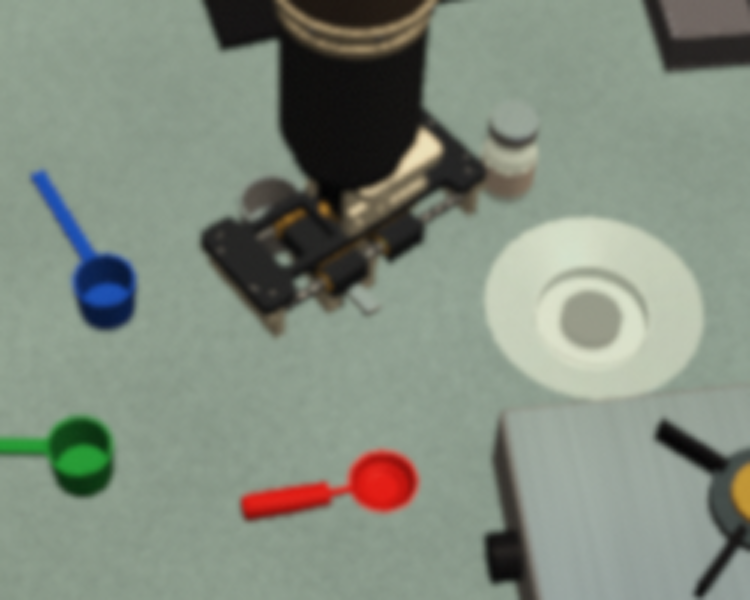

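Emit:
jog_arm([
  [1,0,0,0,4.1],
  [1,0,0,0,4.1],
  [1,0,0,0,4.1],
  [1,0,0,0,4.1],
  [1,0,0,0,4.1],
  [1,0,0,0,0],
  [1,0,0,0,0],
])

```text
time_s: 14.18
tcp_pos: [0.5285, -0.3359, 0.1143]
eef_rot: [-90.1, -0.1, -169.1]
contact_force: [0.6, -0.4, -0.6]
gripper_width: 0.011
```

```bash
python3 snap.py wrist w14; python3 - <<'E'
from h import *
s,c=load("w13")
K,D,_,_=cam(c,s);T=c["tool_from_camera"]
d=T[:3,:3]@np.r_[cv2.undistortPoints(np.array([[[318.5,229.]]]),K,D)[0,0],1];o=T[:3,3]
for y in (-.003,-.002):
    e=o+d*((y-o[1])/d[1]);print("handle end tool",e)
L=.121-e[2];print("L",L)
s,_=load("w14");delta(s,mw([-20.6-1e3*L-140,75,110]),-169.24)
E
```

```text
tcp mill [-462.   149.7  114.3] rot [-9.0070e+01 -1.1000e-01 -1.6914e+02] t 14.1833
target [0.6894 0.112  0.25  ] tool shift mm [-242.2 -135.7 -409.7] turn 0.6373498185045889
handle end tool [ 1.81165441e-05 -3.00000000e-03  3.77388643e-02]
handle end tool [ 1.95606346e-05 -2.00000000e-03  3.74628408e-02]
L 0.083537159158869
tcp mill [-462.   149.7  114.3] rot [-9.0070e+01 -1.1000e-01 -1.6914e+02] t 14.1833
target [ 0.5613 -0.1079  0.11  ] tool shift mm [ -75.1    4.4 -217.7] turn 0.0973498185045969
```

Emit:
jog_arm([
  [1,-0.004,0,-0.012,0],
  [1,-0.0075,0,-0.022,0],
  [1,-0.0075,0,-0.022,0],
  [1,-0.0075,0,-0.022,0],
  [1,-0.0075,0,-0.022,0],
  [1,-0.0075,0,-0.022,0],
  [1,-0.0075,0,-0.022,0],
  [1,-0.0075,0,-0.022,0],
  [1,-0.0075,0.01,-0.022,0],
  [1,-0.0075,0.015,-0.022,0],
  [1,-0.0035,0.015,-0.008,0],
  [1,0,0.005,0,0],
])

```text
time_s: 15.23
tcp_pos: [0.5614, -0.1056, 0.0687]
eef_rot: [-90.0, -0.1, -169.0]
contact_force: [-0.2, 0.2, -0.2]
gripper_width: 0.011
```

```bash
python3 snap.py wrist w15; python3 snap.py side s15; python3 - <<'E'
from h import *
s,_=load("w15");delta(s,mw([-104,75,62]),-169.24)
s,c=load("s15");crop(c["image"],200,100,450,300,3,"s15c")
E
```

```text
tcp mill [-241.9   74.4   68.7] rot [-9.0040e+01 -1.2000e-01 -1.6905e+02] t 15.2333
target [0.6894 0.112  0.25  ] tool shift mm [-166.7 -181.5 -189.5] turn 0.7328160793087761
tcp mill [-242.9   75.1   68.4] rot [ -90.03   -0.19 -169.09] t 15.2833
target [0.6894 0.112  0.25  ] tool shift mm [-167.  -182.  -190.5] turn 0.6925328139197973
tcp mill [-241.9   74.4   68.7] rot [-9.0040e+01 -1.2000e-01 -1.6905e+02] t 15.2333
target [0.5351 0.0298 0.062 ] tool shift mm [ 1.000e-01  6.800e+00 -1.379e+02] turn 0.19281607930878408
```

View pics/s15c.png

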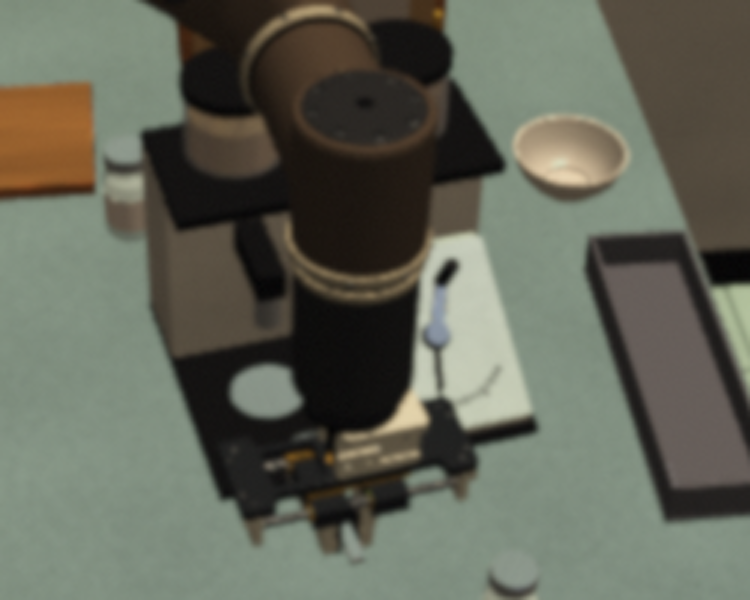

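View pics/w15.png

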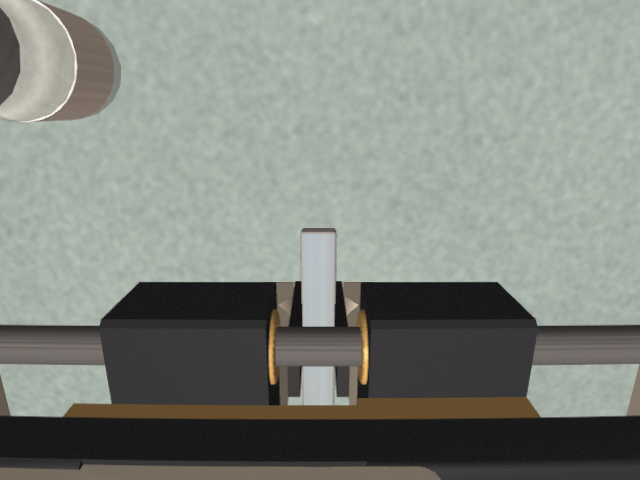

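Emit:
jog_arm([
  [1,0,0.001,-0.008,0.2],
  [1,0,0.001,-0.014,0],
  [1,0,0.001,-0.016,0],
  [1,0,0,-0.016,0],
  [1,0,0,-0.016,0],
  [1,0,0,-0.016,0],
  [1,0,0,-0.016,0],
  [1,0,0,-0.014,0],
  [1,0,0,-0.012,0],
  [1,0,0,-0.008,0],
  [1,0,0,-0.002,0],
  [1,0,0,0,0],
])

```text
time_s: 16.33
tcp_pos: [0.5371, 0.028, 0.0679]
eef_rot: [-90.0, 0.0, -169.4]
contact_force: [-1.0, -0.6, -1.3]
gripper_width: 0.0115
```

```bash
python3 snap.py top t16; python3 snap.py side s16; python3 - <<'E'
from h import *
s,_=load("t16");delta(s,mw([-104,75,49]),-169.24);print(s["contact_force"])
s,c=load("s16");crop(c["image"],200,80,400,280,3,"s16c")
s,c=load("t16");crop(c["image"],185,165,385,285,4,"t16c")
E
```

```text
tcp mill [-106.1   73.4   67.9] rot [-9.0010e+01  3.0000e-02 -1.6943e+02] t 16.3333
target [0.6894 0.112  0.25  ] tool shift mm [-165.3 -182.   -54.7] turn 0.35497553054489117
tcp mill [-106.5   73.5   67.7] rot [-9.0000e+01  1.0000e-02 -1.6945e+02] t 16.3833
target [0.6894 0.112  0.25  ] tool shift mm [-165.3 -182.2  -55.1] turn 0.3335075466552837
tcp mill [-106.1   73.4   67.9] rot [-9.0010e+01  3.0000e-02 -1.6943e+02] t 16.3333
target [0.5351 0.0298 0.049 ] tool shift mm [ 1.6 18.9 -2.1] turn -0.18502446945510087
[-0.96268946 -0.61284135 -1.30063725]
```

View pics/s16c.png

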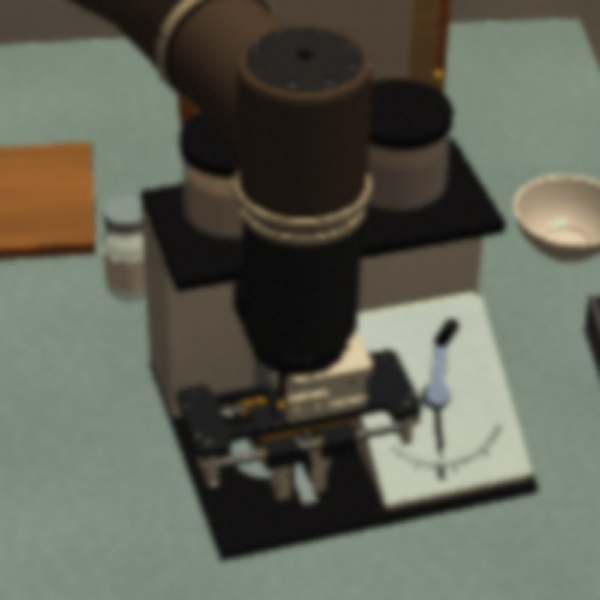

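View pics/t16c.png

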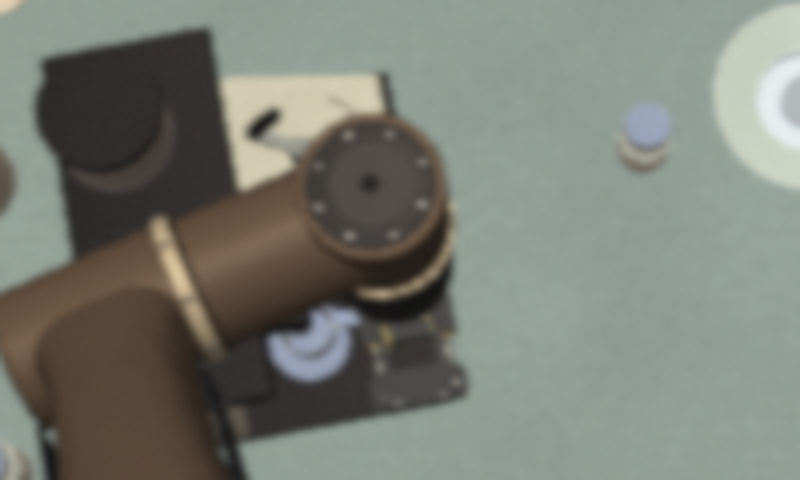

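Emit:
jog_arm([
  [1,0.0015,0.003,-0.002,-0.2],
  [1,0,0.004,0,0],
  [1,0,0.004,0,0],
  [1,0,0.003,0,0],
  [1,0,0.002,0,0],
  [1,0,0,0,0],
  [1,0,0,0,0],
])

```text
time_s: 17.02
tcp_pos: [0.5351, 0.0293, 0.0513]
eef_rot: [-90.0, -0.0, -169.3]
contact_force: [-0.2, -0.4, -0.8]
gripper_width: 0.0112
```

```bash
python3 - <<'E'
from h import *
from plant import r
s=r.get_state();delta(s,mw([-104,75,48]),-169.24);print(s["contact_force"],s["moment"])
E
```

```text
tcp mill [-104.5   75.1   51.3] rot [-8.9990e+01 -3.0000e-02 -1.6926e+02] t 17.0167
target [0.5351 0.0298 0.048 ] tool shift mm [-0.1  3.3 -0.5] turn -0.023503114237740874
[-0.24989622 -0.37679007 -0.76801365] [-0.05745631  0.09513628 -0.00268873]
```

Emit:
jog_arm([
  [1,0,0.001,0,0],
  [1,0,0.001,0,0],
  [1,0,0,0,0],
  [1,0,0,0,0],
])

```text
time_s: 17.35
tcp_pos: [0.5352, 0.0294, 0.0496]
eef_rot: [-90.0, 0.0, -169.3]
contact_force: [-0.2, 1.4, -0.7]
gripper_width: 0.011
```

Emit:
jog_arm([
  [1,0,0.001,0,0],
  [1,0,0,0,0],
  [1,0,0,0,0],
])

```text
time_s: 17.6
tcp_pos: [0.5352, 0.0294, 0.0487]
eef_rot: [-90.0, 0.0, -169.3]
contact_force: [-0.5, -0.8, 0.1]
gripper_width: 0.011
```

Emit:
jog_arm([
  [1,0,0.001,0,0],
  [1,0,0,0,0],
  [1,0,0,0,0],
])

```text
time_s: 17.85
tcp_pos: [0.5353, 0.0293, 0.0478]
eef_rot: [-90.0, 0.0, -169.3]
contact_force: [-0.1, -1.9, 2.1]
gripper_width: 0.0113
```

```bash
python3 - <<'E'
from h import *
from plant import r
for i in range(3):
    s=r.get_state();print(s["contact_force"],s["moment"],s["tcp_pos"]); r.capture("side")
E
```

```text
[-0.08002142 -1.90068474  2.13909063] [-0.5718513  -0.02252511 -0.03609456] [0.53533539 0.02931347 0.04776678]
[ 0.59008886 -1.34041469  2.45880263] [-0.5594226   0.00639205  0.00579599] [0.53530206 0.02930051 0.04773385]
[-0.36424794 -3.16077837  2.49880419] [-0.56395982  0.01710843  0.06354042] [0.53531346 0.0293181  0.04777785]
```

Contact with the rest shows in the force (+2 N upward) and the moment. I release.

Emit:
jog_arm([
  [0.8,0,0,0,0],
  [0.7,0,0,0,0],
  [0.6,0,0,0,0],
  [0.5,0,0,0,0],
  [0.5,0,0,0,0],
  [0.5,0,0,0,0],
  [0.5,0,0,0,0],
])

```text
time_s: 18.58
tcp_pos: [0.5351, 0.0294, 0.0475]
eef_rot: [-90.0, -0.0, -169.3]
contact_force: [0.3, 0.2, -0.8]
gripper_width: 0.0436
```

```bash
python3 snap.py wrist w17
```

```text
tcp mill [-104.4   75.1   47.5] rot [ -90.     -0.   -169.26] t 18.5833
target [0.6894 0.112  0.25  ] tool shift mm [-167.  -202.5  -52.4] turn 0.519791759305491
```

View pics/w17.png

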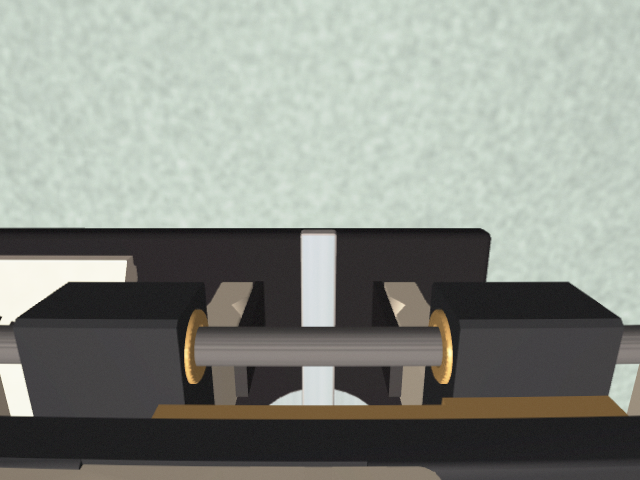

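Emit:
jog_arm([
  [0.5,0,-0.006,0,0],
  [0.5,0,-0.012,0,0],
  [0.5,0,-0.016,0,0],
  [0.5,0,-0.02,0,0],
  [0.5,0,-0.025,0,0],
  [0.5,0,-0.025,0,0],
  [0.5,0,-0.025,0,0],
  [0.5,0,-0.025,0,0],
  [0.5,0,-0.02,0,0],
  [0.5,0,0,0.015,0],
  [0.5,0,0,0.015,0],
  [0.5,0,0,0,0],
])

```text
time_s: 19.63
tcp_pos: [0.5408, -0.0015, 0.2225]
eef_rot: [-90.0, 0.1, -169.3]
contact_force: [-0.2, 0.2, -0.2]
gripper_width: 0.0437
```

```bash
python3 snap.py wrist w18
```

```text
tcp mill [-135.7   75.2  222.5] rot [-9.0000e+01  6.0000e-02 -1.6931e+02] t 19.6333
target [0.6894 0.112  0.25  ] tool shift mm [-167.1  -27.3  -83.9] turn 0.47191829310210665
```

View pics/w18.png

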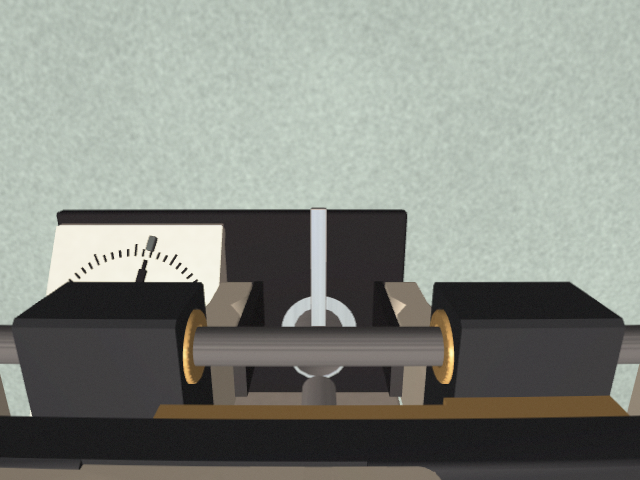

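Emit:
jog_arm([
  [0.5,0,-0.02,0,0],
  [0.5,0,-0.02,0,0],
  [0.5,-0.01,-0.02,0,0],
  [0.5,-0.02,-0.02,-0.01,0],
  [0.5,-0.02,0,-0.015,0],
  [0.5,-0.02,0,-0.015,0],
  [0.5,-0.01,0,-0.01,0],
  [0.5,0,0,0,0],
])

```text
time_s: 20.35
tcp_pos: [0.6109, 0.0662, 0.3004]
eef_rot: [-90.0, -0.1, -169.2]
contact_force: [0.5, 0.0, -0.4]
gripper_width: 0.0437
```

```bash
python3 snap.py wrist w19
```

```text
tcp mill [-82.3  -6.2 300.4] rot [-8.9990e+01 -9.0000e-02 -1.6918e+02] t 20.35
target [0.6894 0.112  0.25  ] tool shift mm [-85.9  50.3 -30.2] turn 0.6007586297155854
```

View pics/w19.png

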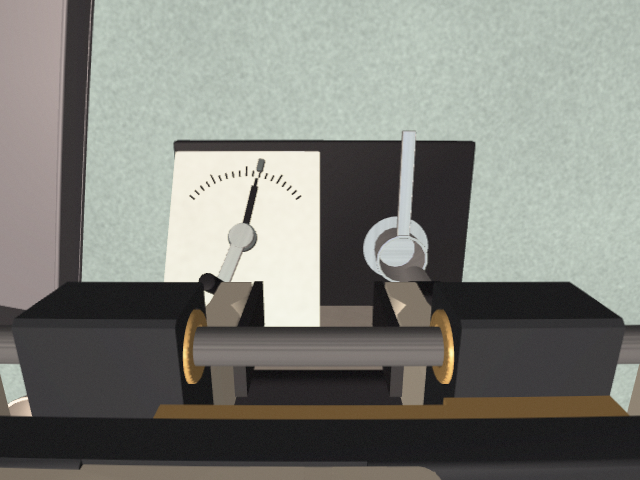

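```bash
python3 - <<'E'
from h import *
s,c=load("w19");C=cam(c,s);im=c["image"]
crop(im,165,120,485,320,2.5,"w19c")
P=plane(C,[(402,252),(408,132)],.052);print(wm(P))
print(wm(plane(C,[(395.5,248)],.012)))
for n,p,h in (("tip",[(255.5,180.5)],4),("tab",[(260.5,165)],7),("post",[(208,281.5)],58)):
    q=onface(C,p,h);print(n,q.round(1),np.arctan2(q[:,1],-q[:,0]).round(3),np.arctan2(-q[:,1],q[:,0]).round(3))
E
```

```text
[[ -27.94104426   74.10945304   52.        ]
 [-139.76076521   73.26582159   52.        ]]
[[-18.9839939   75.36753635  12.        ]]
tip [[-54.6  10. ]] [0.181] [-2.961]
tab [[-69.   14.6]] [0.208] [-2.934]
post [[ 47.9 -15. ]] [-2.839] [0.303]
```

View pics/w19c.png

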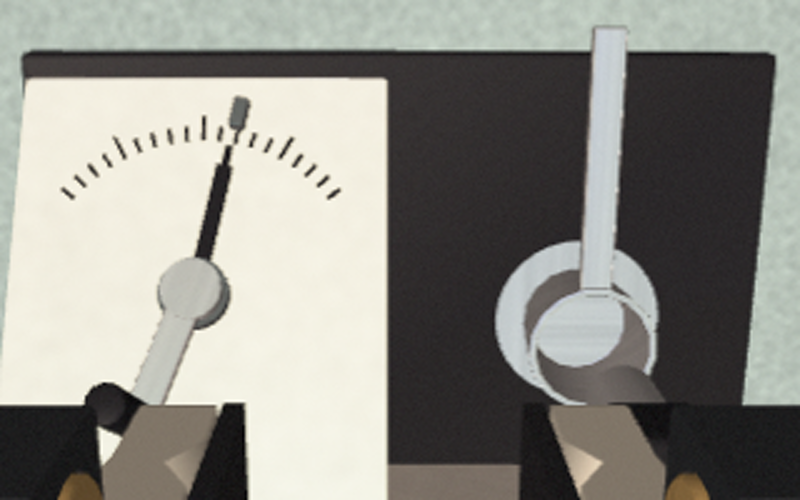

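```bash
python3 snap.py top t20; python3 snap.py side s20; python3 - <<'E'
from h import *
for a,b in (("top0","t20"),("side0","s20")):
    A=load(a)[1]["image"];B=load(b)[1]["image"]
    cv2.imwrite(f"pics/d_{b}.png",cv2.absdiff(A,B)[:,:,::-1]*2)
E
```

```text
tcp mill [-83.2  -5.2 300.5] rot [-8.9990e+01 -1.1000e-01 -1.6919e+02] t 20.4
target [0.6894 0.112  0.25  ] tool shift mm [-87.   50.3 -31.1] turn 0.5942662877392877
tcp mill [-83.8  -4.6 300.8] rot [-8.9990e+01 -1.0000e-01 -1.6921e+02] t 20.45
target [0.6894 0.112  0.25  ] tool shift mm [-87.5  50.6 -31.8] turn 0.5705826027087824
```

View pics/d_t20.png

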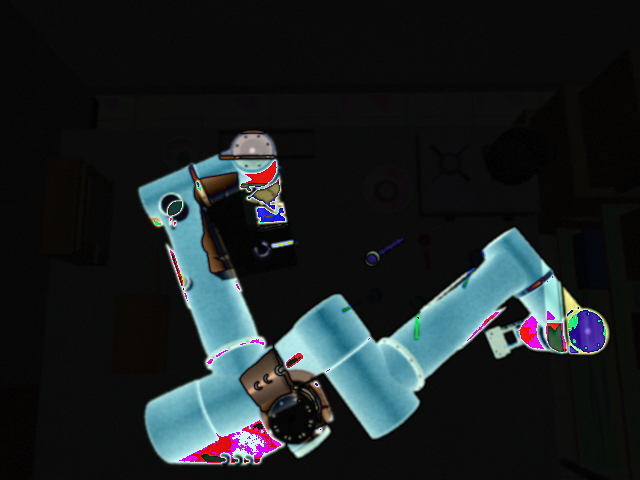

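View pics/s20.png

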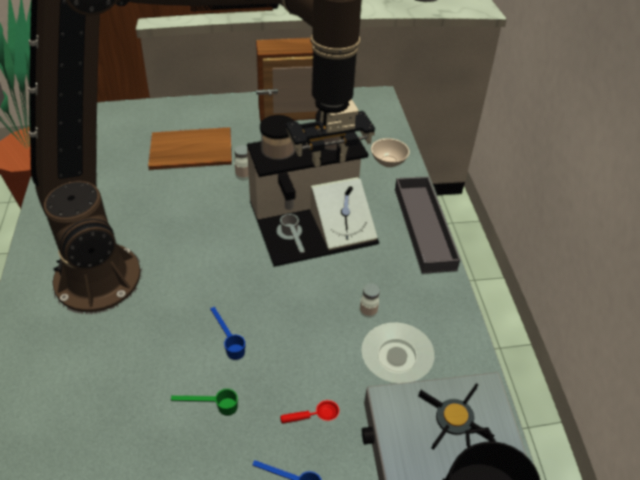

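```bash
python3 -c "
from plant import r
s=r.get_state();print(s['contact_force'],s['time_s'],abs(s['qd']).max())
print(r.close_job())"
```

```text
[-0.87825817 -0.53046578 -0.17148903] 20.5 0.9070770257186455
the job is handed in; nothing more can be done
None
```

The mill is set and the steel scoop stands upright on the round rest under the spout, released. I handed the job in at 20.5 s.

- **Lever:** I swung it anticlockwise until the pointer stood about four divisions past the tab (pointer −0.2 rad, tab 0.19 rad). I then pushed only clockwise until the tip was level with the tab. In the close check after letting go, the tip was at 0.189 rad and the tab at 0.193 rad. The lever pointed at 0.338 rad, so about 0.15 rad of play is taken up clockwise.
- **Tool tilt:** The moves could not tilt the gripper, so I pushed the post near its top with the tool vertical, just in front of the deck. On the anticlockwise push the post slid along the edge of a pad, so the swing fell short of the calculated travel. I judged both end positions from pictures. The highest readings I saw were about 14 N at the wrist on that push and about 2.5 N upward when setting the scoop down.
- **Scoop:** Its centre works out at about mill x −19, y 74 mm from the handle end; the rest is at about −20, 75 mm.
- **Bystanders:** Comparing the top view before and after shows only the arm, lever and scoop changed where things are visible. The arm hides the mug and wooden spoon in that last view, so I did not check those two there.
- **Disagreement:** The last, more distant wrist view gave the tip as 0.181, the tab as 0.208 and the lever as 0.303 rad. These are rougher readings, and they still count as level with the play taken up.

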